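Find the pattern weight with the loose handle and set it out for regluing

TASK

One of the three pattern weights on the cutting mat has a loose handle: find it by gently rocking the handles, each first to the left and then to the right as the robot sees it, keeping the weights flat on the table. Then slide the faulty weight onto the brown card sheet, to the middle of it, with its handle left clearly leaning to the right so that the fault shows. Leave the two sound weights and everything else where they are.

Things in the scene. Friction and masses are not known exactly. Their poses are not given: they have to be found in the camera images.
- weight_1: one of three pattern weights, alike to the eye, in a left-to-right row on the mat: dark steel plate on a cork sole, 90 mm (x, away from the robot) by 120 mm (y, to the robot's left; turned up to 15 degrees) by 18 mm high, 0.9 kg, with an upright round wooden handle in its middle, 62 mm tall. Origin: centre of the underside, z up
- weight_2: as weight_1. The handles: 21 to 28 mm thick, fattest 60 to 75 mm above the table, top at 80 mm. Exactly one of the three is loose, told only by feel, and any of the three places may hold it
- weight_3: as weight_1. A sound handle does not give: its whole weight starts to slide or tip at 5 to 9 N of sideways push on the handle; sliding it takes about 6 to 11 N
- grip_1 (a point): centre of the top of weight_1's handle, 80 mm above the table, straight above the weight's origin while the handle is upright. A loose handle gives way along its plate's y under about 1 N, leaning up to 0.18 rad each way about its foot (18 mm above the table), so its top moves 11 mm each way; it stays where it is left
- grip_2 (a point): as grip_1, on weight_2
- grip_3 (a point): as grip_1, on weight_3
- sheet: brown card sheet, 200 mm square, paper-thin and level with the mat (nothing to climb), lying on the mat beyond the row of weights; origin: its centre
- tape_big: large paper tape roll, 100 mm across, 25 mm high, lying flat to the right of the weights; origin: centre of its underside
- tape_a: small tape roll, 44 mm across, 20 mm high, lying flat in a gap between two weights; origin: centre of its underside
- tape_b: like tape_a, in the other gap
- hammer: hammer, 280 mm, lying to the left of the weights
- brush: paint brush, 200 mm, lying to the right of the weights
- beaker: steel beaker, 72 mm across, 75 mm high, standing at the far left; origin: centre of its underside
- level: spirit level, 24 by 320 mm, 45 mm high, lying left to right beyond the sheet; origin: centre of its underside
Not all that is in view belongs to the job. What is shaped like the weight_3 but yellow is not meant.

How it is judged (in metres and radians):
On the way, in this order (a step that is already met when the one before it is completed fails the run):
1. the loose handle has been rocked to the left (towards the robot's left), its top at least 7 mm over ((y of grip_1 in the frame of weight_1 above 0.007 m or y of grip_2 in the frame of weight_2 above 0.007 m or y of grip_3 in the frame of weight_3 above 0.007 m)), for 0.05 s.
2. and then to the right, its top at least 7 mm over ((y of grip_1 in the frame of weight_1 below -0.007 m or y of grip_2 in the frame of weight_2 below -0.007 m or y of grip_3 in the frame of weight_3 below -0.007 m)), for 0.05 s.
At the end, for the whole second after the job is handed in: The loose-handled weight stands within 35 mm of the centre of the sheet, its handle left leaning to the robot's right (top 5 mm over or more); the sound weights are within 25 mm and all other loose things within 30 mm of where they began; all three weights are flat and still (((horizontal distance between weight_1 and sheet below 0.035 m and y of grip_1 in the frame of weight_1 below -0.005 m and distance of each of weight_2, weight_3 from where it was at the start of the episode below 0.025 m) or (horizontal distance between weight_2 and sheet below 0.035 m and y of grip_2 in the frame of weight_2 below -0.005 m and distance of each of weight_1, weight_3 from where it was at the start of the episode below 0.025 m) or (horizontal distance between weight_3 and sheet below 0.035 m and y of grip_3 in the frame of weight_3 below -0.005 m and distance of each of weight_1, weight_2 from where it was at the start of the episode below 0.025 m)) and angle between each of weight_1, weight_2, weight_3's own z axis and vertical below 0.05 rad and height (world z) of each of weight_1, weight_2, weight_3 below 0.006 m and linear speed of each of weight_1, weight_2, weight_3 below 0.01 m/s and distance of each of tape_big, tape_a, tape_b, hammer, brush, beaker, level from where it was at the start of the episode below 0.03 m); the robot touches nothing.
It fails at once if a weight was lifted 12 mm or more, or tipped more than 0.15 rad: they stay flat on the table (height (world z) of any of weight_1, weight_2, weight_3 above 0.012 m or angle between any of weight_1, weight_2, weight_3's own z axis and vertical above 0.15 rad).
It fails at once if more than one of the weights was moved by over 25 mm: a sound one was shoved about (distance of each of weight_2, weight_3 from where it was at the start of the episode above 0.025 m or distance of each of weight_1, weight_3 from where it was at the start of the episode above 0.025 m or distance of each of weight_1, weight_2 from where it was at the start of the episode above 0.025 m).
It fails at once if a weight or its handle was pressed by the fingers with more than 35 N: not gentle (contact force between the fingers and weight_1 above 35 N or contact force between the fingers and weight_2 above 35 N or contact force between the fingers and weight_3 above 35 N).
It fails at once if another loose thing was moved more than 30 mm (distance of any of tape_big, tape_a, tape_b, hammer, brush, beaker, level from where it was at the start of the episode above 0.03 m).
It also fails if it takes over 72 s, if anything falls off the work surface, if the arm or the gripper's body presses on something with over 40 N, if the wrist force passes 120 N, or if a joint passes its speed limit or range.

ROBOT

A 6-joint arm with a two-finger parallel gripper is mounted at the origin on the work surface. World frame = base frame: x ahead of the robot, y to its left, z up, the work surface at z = 0. Lengths are in mm, angles in rad, forces in N, time in s.
With the tool pointing down it reaches from about 350 to 875 mm from the base axis. Payload 4.2 kg.
Tool frame: the origin (TCP) lies midway between the tips of the shut fingers; the grasp point (between the pads) lies 19 mm behind it; z points along the fingers, y is the line along which they close (so a half turn about z gives the same grasp; the last joint's range is limited). The gripper opens to 85 mm and grips with 20 to 120 N. Pads are 22 mm wide; open, the fingers measure 114 mm over their backs; the gripper's body (76 mm by 85 mm) begins 54 mm behind the grasp point. The pads swing forward as they close: fully open they stand 13 mm farther back than shut.
Start: joints at [1.519, 0.385, 0.008, 0, -1.194, -0.259], TCP at [191.105, 595.045, 231.312] pointing down, gripper open.
Joint ranges: [-3.14, 3.14], [-1.21, 2.06], [-1.07, 1.41], [-3.16, 2.05], [-2.99, -0.16], [-3.1, 3.1]. Speed limits (rad/s): [2.79, 2.79, 3.14, 3.14, 3.14, 3.14].

INTERFACE

Orientations are given as a unit quaternion [x, y, z, w].
In Python, from bench import arm gives the robot as it stands.
- The arm moves only by the tool send_rows, never from a script. Its argument "targets" is a list of rows, each an object of numbers: "gripper": the gripper command: -1 is fully open, 1 is shut, values between are in proportion; "x", "y", "z": the shift along the tool's x, y, z in cm; "ax", "ay", "az": the turn, a rotation vector about the tool's x, y, z in degrees. A call has 1 to 5 rows; each row shifts and turns the commanded pose from where the row before left it, along the tool's axes as they then stand; what a row does not reach is not made up. A row lasts 1/12 s, in which the tool goes at most 41.7 mm and 7.16 degrees, less where a joint would pass 70% of its speed; a pose out of reach is approached as far as the arm can. A call is refused whole if a number of a shift passes 4.17 or a number of a turn 7.16, either way. A call with a gripper value outside its range is refused whole. The fingers move at their own pace and stop on an object; the grip force is fixed at half the most. Time passes only in rows, so rows that do not move let the fingers close. It gives the time, the measured TCP pose, the force, the opening and the grip force at its end, in the units of the state.
- arm.read_state(): the state, without advancing time (a new reading comes with each control period).
- arm.get_image(name): name is "scene" or "top" or "wrist"; returns (picture, depth): 384x512x3 uint8, red, green, blue; 384x512 float32, mm along the optical axis (not along the pixel's ray), 0 where there is no reading.
- arm.camera_model(name): a dict with "fx", "fy", "cx", "cy" (pixels), "cam_to_world" (4x4, takes a point from camera to world coordinates). Camera axes: x right, y down, z forward; pixel columns grow to the right and rows downward; lengths in mm; the calibration is good to about 2 mm. A picture is of the moment at which its call begins: read the wrist's pose just before it. camera_model takes no time and is no camera call; for the wrist camera it gives the pose at the moment of the call.
- arm.job_done(): hands the job in; it is judged then, once.
Trained networks look in the newest picture that a camera, given by its name, has taken for a name from the list of things; names that differ only in an ending like _2 or _b are one class to them, and where a whole thing is asked for, a point or a joint stands for the part that bears it (a point fixed in the world has none). Each returns a list of dicts, best first, with "score" (0 to 1); they miss things now and then, are a little off and sometimes report something else, mostly with a low value. They report only what shows in the picture. A call takes as long as a camera call. They do not tell look-alikes from the thing itself.
- arm.boxes_of(camera, thing): "rect" ([left, top, width, height] in pixels, round what is visible of it).
The state is a dict: "clock": time; "joints": joint angles; "joint_vel": joint speeds; "joint_efforts": joint torques, N m; "position": TCP position; "ee_rot": TCP orientation; "contact_force": force on the tool from outside, world axes, zero at the start; "wrist_torque": the same for the moment, N m; "gripper_width": finger opening in mm; "grasp_force": force on a finger pad.
Only numpy, scipy, OpenCV 4.12 (cv2) and the standard library are available. Lean on these libraries where they do the work, as an engineer would, in place of code of your own. Each camera call takes 0.05 s, during which the arm holds its last target. There are 200 camera calls.

## Working session

There is one attempt and no reset: what is moved stays moved. The work goes in short steps, Python scripts to look and compute and a tool call to move; the robot and the scene stay as the last step left them, time stands still between calls to the robot, and variables do not carry over. Pictures are saved under pics/ and viewed, at most 10 in all, crops included, and the job is handed in when it is done.

Besides the shell and the picture viewer there is one more tool, called after "Request:" as a command line: name --argument value ..., lists and objects as JSON in quotes. send_rows: Moves the arm, as the interface text tells. Its arguments: {"type":"object","properties":{"targets":{"type":"array"}},"required":["targets"]}

```bash
mkdir -p pics; ls
cat > h.py <<'E'
from bench import arm
import numpy as np, cv2
def cloud(name):
    im,d=arm.get_image(name); m=arm.camera_model(name)
    v,u=np.mgrid[:384,:512]
    P=np.stack([(u-m['cx'])/m['fx']*d,(v-m['cy'])/m['fy']*d,d,np.ones_like(d)],-1)@np.array(m['cam_to_world']).T
    P=P[...,:3]; P[d==0]=np.nan
    return im,P
E
python3 - <<'E'
from h import *
for n in ['top','scene']:
    im,P=cloud(n); np.save(n+'.npy',P); cv2.imwrite(f'{n}_raw.png',im[...,::-1])
    cv2.imwrite(f'pics/{n}0.png',cv2.resize(im[...,::-1],(800,600)))
    for t in (['weight_1','sheet','tape_a','tape_big'] if n=='top' else []):
        for b in arm.boxes_of(n,t):
            l,tp,w,h=b['rect'];print(t,round(b['score'],2),np.round(b['rect']),np.round(P[int(tp+h/2),int(l+w/2)]))
s=arm.read_state();print({k:np.round(v,3) for k,v in s.items()})
E
```

```text
pics
weight_1 0.95 [168. 188.  34.  31.] [463. 232.  74.]
weight_1 0.78 [303. 198.  42.  34.] [ 430. -223.   75.]
weight_1 0.73 [243. 193.  38.  33.] [445. -23.  84.]
weight_1 0.71 [133. 280.  45.  32.] [167. 309.  70.]
weight_1 0.68 [298. 142.  35.  41.] [ 606. -197.   56.]
weight_1 0.63 [334. 274.  35.  43.] [ 178. -313.   50.]
sheet 0.62 [215. 129.  66.  65.] [621.  33.   1.]
tape_a 0.55 [214. 210.   9.   4.] [443. 128.   4.]
tape_a 0.39 [287. 210.  17.  14.] [ 431. -136.    2.]
tape_big 0.83 [373. 202.  31.  31.] [ 435. -454.    1.]
tape_big 0.58 [304. 200.  40.  32.] [ 427. -223.   78.]
{'clock': np.float64(0.3), 'joints': array([ 1.519,  0.385,  0.008, -0.   , -1.194, -0.259]), 'joint_vel': array([-0.   , -0.003,  0.002,  0.001,  0.   , -0.001]), 'joint_efforts': array([-0.0000e+00, -3.9166e+01,  1.8824e+01,  4.1820e+00, -3.0000e-03,
       -0.0000e+00]), 'position': array([191.062, 594.886, 230.931]), 'ee_rot': array([ 0.988, -0.155, -0.   ,  0.   ]), 'contact_force': array([-0.499,  0.005,  0.155]), 'wrist_torque': array([-0.025,  0.06 , -0.042]), 'grasp_force': np.float64(0.0), 'gripper_width': np.float64(85.142)}
```

View pics/top0.png

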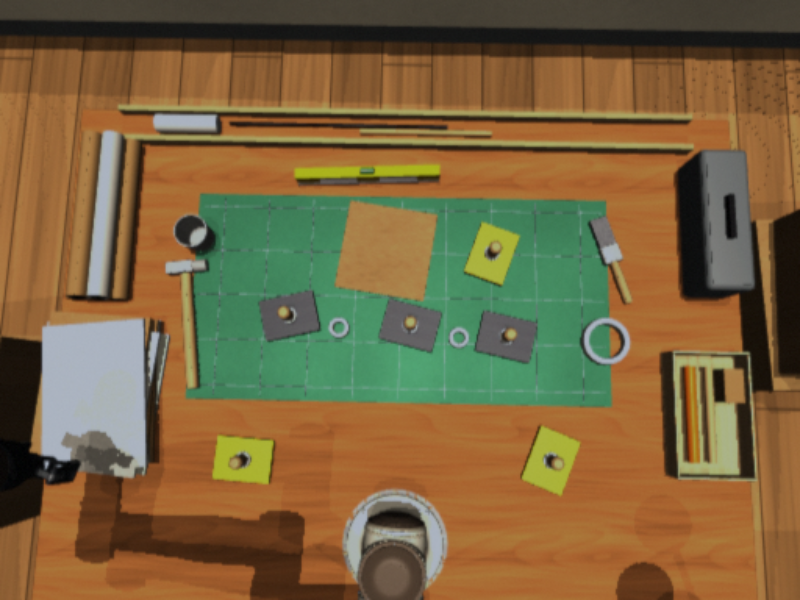

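View pics/scene0.png

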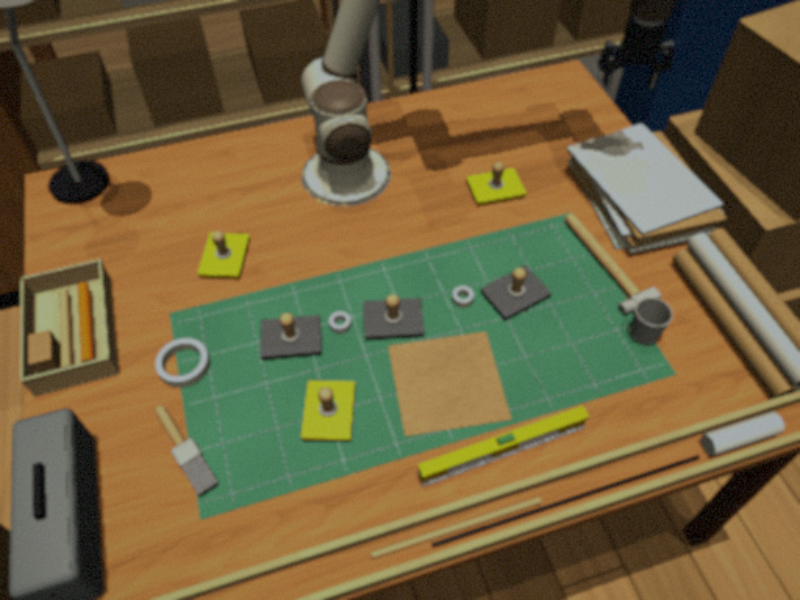

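The top view shows three dark weights at about (290,315), (411,324) and (506,337), and three yellow look-alikes at (243,460), (551,460) and (492,253). The dark ones in a row on the mat, with small tape rolls at (339,327) and (459,337) in the gaps, fit the description. The sheet is at (387,250). Next I'll measure their poses and check an enlarged crop.

Run:
```python
from h import *
P=np.load('top.npy');im=cv2.imread('top_raw.png')
hsv=cv2.cvtColor(im,cv2.COLOR_BGR2HSV)
x,y,z=np.moveaxis(P,-1,0)
dark=((hsv[...,1]<90)&(hsv[...,2]<120)&(x>360)&(x<540)&(abs(y)<340)&(z<40)).astype(np.uint8)
vis=im.copy()
n,l,st,c=cv2.connectedComponentsWithStats(dark)
for i in range(1,n):
    if st[i,4]<200: continue
    v,u=np.nonzero(l==i)
    q=P[v,u]; zz=np.nanmedian(q[:,2])
    # undilated hull
    r=cv2.minAreaRect(np.float32(q[:,:2])); print('plate',st[i],np.round(r[0],1),np.round(r[1],1),round(r[2],1),'z',round(zz,1))
    cx,cy=r[0]
    hm=(z>45)&(abs(x-cx)<70)&(abs(y-cy)<70)
    t=hm&(z>68);print(' handle',hm.sum(),np.round(np.nanmedian(P[hm],0),1),'top',np.round(P[t].mean(0),1))
sh=((hsv[...,0]<25)&(hsv[...,1]>60)&(x>500)&(x<760)&(abs(y-33)<150)&(z<8)).astype(np.uint8)
n,l,st,c=cv2.connectedComponentsWithStats(sh);i=1+st[1:,4].argmax()
r=cv2.minAreaRect(np.float32(P[l==i][:,:2]));print('sheet',r,np.nanmedian(P[l==i][:,2]))
for nm,cc in (('tape',[(443,128),(431,-136)]),):
  for a,b in cc:
    m=(z>12)&(z<30)&(abs(x-a)<45)&(abs(y-b)<45)&(hsv[...,2]>120)&(hsv[...,1]<90)
    print(m.sum(),np.round(P[m].mean(0),1))
cv2.imwrite('pics/crop.png',cv2.resize(im[180:240,155:355],(800,240),interpolation=cv2.INTER_CUBIC))
```

```text
plate [166 184  39  34 868] [474.4 243.9] [ 98.5 124.3] 13.7 z 19.5
 handle 63 [468.8 238.7  79.4] top [469.7 239.9  79.5]
plate [242 189  41  36 869] [459.9 -22. ] [123.5  99. ] 76.9 z 19.5
 handle 57 [454.3 -22.5  79. ] top [453.7 -23.3  79.4]
plate [304 199  40  33 888] [ 436.5 -234. ] [125.1  93.7] 77.9 z 19.3
 handle 62 [ 433.2 -228.5   78.5] top [ 434.2 -230.    79. ]
sheet ((624.8349609375, 33.635353088378906), (199.73208618164062, 199.23028564453125), 81.63019561767578) 3.4939093869978706
80 [446.6 132.8  21. ]
83 [ 429.5 -128.2   21.8]
```

View pics/crop.png

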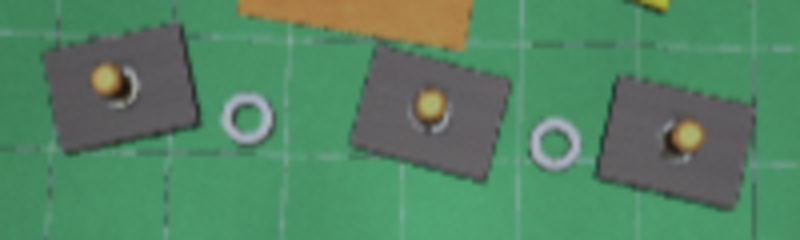

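The crop confirms the three dark weights with upright wooden handles. I'll test them left to right with the fingers straddling each handle without gripping.

```bash
cat >> h.py <<'E'
def plan(x,y,z,yaw,n,cmd=None):
    """rows (tool axes, cm / deg) from the current pose to TCP x,y,z mm, tool-x yaw deg, tool pointing down"""
    s=arm.read_state(); p=np.array(s['position']); q=s['ee_rot']
    y0=np.degrees(2*np.arctan2(q[1],q[0])); dy=(yaw-y0+180)%360-180
    d=np.array([x,y,z])-p
    print('pos',np.round(p,1),'yaw',round(y0,1),'F',np.round(s['contact_force'],1),'w',round(s['gripper_width'],1),'t',round(s['clock'],2))
    for i in range(n):
        a=np.radians(y0+dy*i/n)  # axes as left by the row before
        X=np.array([np.cos(a),np.sin(a),0]);Y=np.array([np.sin(a),-np.cos(a),0])
        e=d/n/10
        print({'x':round(float(e@X),2),'y':round(float(e@Y),2),'z':round(float(-e[2]),2),'az':round(-dy/n,2)})
E
python3 -c "
from h import *
plan(470,241,140,13.7,12)"
```

```text
pos [191.1 594.9 230.9] yaw -17.8 F [-0.5  0.   0.2] w 85.1 t 0.3
{'x': 3.12, 'y': 2.1, 'z': 0.76, 'az': np.float64(-2.63)}
{'x': 3.02, 'y': 2.24, 'z': 0.76, 'az': np.float64(-2.63)}
{'x': 2.91, 'y': 2.37, 'z': 0.76, 'az': np.float64(-2.63)}
{'x': 2.8, 'y': 2.5, 'z': 0.76, 'az': np.float64(-2.63)}
{'x': 2.68, 'y': 2.63, 'z': 0.76, 'az': np.float64(-2.63)}
{'x': 2.56, 'y': 2.75, 'z': 0.76, 'az': np.float64(-2.63)}
{'x': 2.43, 'y': 2.86, 'z': 0.76, 'az': np.float64(-2.63)}
{'x': 2.3, 'y': 2.97, 'z': 0.76, 'az': np.float64(-2.63)}
{'x': 2.16, 'y': 3.07, 'z': 0.76, 'az': np.float64(-2.63)}
{'x': 2.01, 'y': 3.17, 'z': 0.76, 'az': np.float64(-2.63)}
{'x': 1.87, 'y': 3.26, 'z': 0.76, 'az': np.float64(-2.63)}
{'x': 1.71, 'y': 3.34, 'z': 0.76, 'az': np.float64(-2.63)}
```

Request:
send_rows --targets '[{"x":3.1,"y":2.1,"z":0.7,"az":-2.6,"gripper":-0.18},{"x":3.0,"y":2.2,"z":0.7,"az":-2.6,"gripper":-0.18},{"x":2.9,"y":2.4,"z":0.7,"az":-2.6,"gripper":-0.18},{"x":2.8,"y":2.5,"z":0.7,"az":-2.6,"gripper":-0.18},{"x":2.7,"y":2.6,"z":0.7,"az":-2.6,"gripper":-0.18}]'

```text
$.targets[0]: bad value
```

Request:
send_rows --targets '[{"x":2.6,"y":2.7,"z":0.7,"az":-2.6,"gripper":-0.18},{"x":2.4,"y":2.9,"z":0.7,"az":-2.6,"gripper":-0.18},{"x":2.3,"y":3.0,"z":0.7,"az":-2.6,"gripper":-0.18},{"x":2.2,"y":3.1,"z":0.7,"az":-2.6,"gripper":-0.18},{"x":2.0,"y":3.2,"z":0.7,"az":-2.6,"gripper":-0.18}]'

```text
$.targets[0]: bad value
```

Request:
send_rows --targets '[{"x":1.9,"y":3.2,"z":0.7,"az":-2.6,"gripper":-0.18},{"x":1.7,"y":3.3,"z":0.7,"az":-2.6,"gripper":-0.18},{"gripper":-0.18},{"gripper":-0.18}]'

```text
$.targets[0]: bad value
```

```bash
cat >> h.py <<'E'
def handle(name,x0,y0,r=60,zlo=72):
    im,P=cloud(name); z=P[...,2]
    m=(z>zlo)&(z<90)&(abs(P[...,0]-x0)<r)&(abs(P[...,1]-y0)<r)
    print(name,'handle',m.sum(),np.round(P[m].mean(0),1),'ext',np.round([P[m].min(0),P[m].max(0)],0).tolist())
    return im,P
E
python3 -c "
from h import *
plan(470,241,47,13.7,1)
im,P=handle('wrist',470,241)
cv2.imwrite('pics/w1.png',im[...,::-1])"
```

```text
pos [191.1 594.9 230.9] yaw -17.8 F [-0.5  0.   0.2] w 85.1 t 0.3
{'x': 37.38, 'y': 25.16, 'z': 18.39, 'az': np.float64(-31.51)}h.py:23: RuntimeWarning: Mean of empty slice.
  print(name,'handle',m.sum(),np.round(P[m].mean(0),1),'ext',np.round([P[m].min(0),P[m].max(0)],0).tolist())
  ret = um.true_divide(
Traceback (most recent call last):
  File "h.py", line 23, in handle
    print(name,'handle',m.sum(),np.round(P[m].mean(0),1),'ext',np.round([P[m].min(0),P[m].max(0)],0).tolist())
                                                                         ~~~~~~~~^^^
ValueError: zero-size array to reduction operation minimum which has no identity
```

Every key is probably required in each row.

Request:
send_rows --targets '[{"x":3.1,"y":2.1,"z":0.7,"ax":0,"ay":0,"az":-2.6,"gripper":-0.18},{"x":3.0,"y":2.2,"z":0.7,"ax":0,"ay":0,"az":-2.6,"gripper":-0.18},{"x":2.9,"y":2.4,"z":0.7,"ax":0,"ay":0,"az":-2.6,"gripper":-0.18},{"x":2.8,"y":2.5,"z":0.7,"ax":0,"ay":0,"az":-2.6,"gripper":-0.18},{"x":2.7,"y":2.6,"z":0.7,"ax":0,"ay":0,"az":-2.6,"gripper":-0.18}]'

```text
clock: 0.77
position: [307.7, 446.5, 196.2]
ee_rot: [0.999, -0.04, 0.0, -0.0]
contact_force: [1.5, -0.1, -0.2]
gripper_width: 50.3
grasp_force: 0.0
```

Request:
send_rows --targets '[{"x":2.6,"y":2.7,"z":0.7,"ax":0,"ay":0,"az":-2.6,"gripper":-0.18},{"x":2.4,"y":2.9,"z":0.7,"ax":0,"ay":0,"az":-2.6,"gripper":-0.18},{"x":2.3,"y":3.0,"z":0.7,"ax":0,"ay":0,"az":-2.6,"gripper":-0.18},{"x":2.2,"y":3.1,"z":0.7,"ax":0,"ay":0,"az":-2.6,"gripper":-0.18},{"x":2.0,"y":3.2,"z":0.7,"ax":0,"ay":0,"az":-2.6,"gripper":-0.18}]'

```text
clock: 1.18
position: [424.3, 297.9, 161.4]
ee_rot: [0.997, 0.073, 0.0, -0.0]
contact_force: [0.8, 0.7, 0.2]
gripper_width: 50.2
grasp_force: 0.0
```

Request:
send_rows --targets '[{"x":1.9,"y":3.2,"z":0.7,"ax":0,"ay":0,"az":-2.6,"gripper":-0.18},{"x":1.7,"y":3.3,"z":0.7,"ax":0,"ay":0,"az":-2.6,"gripper":-0.18},{"x":0,"y":0,"z":0,"ax":0,"ay":0,"az":0,"gripper":-0.18},{"x":0,"y":0,"z":0,"ax":0,"ay":0,"az":0,"gripper":-0.18}]'

```text
clock: 1.52
position: [470.4, 239.4, 146.8]
ee_rot: [0.993, 0.115, -0.0, 0.0]
contact_force: [-0.5, 0.5, -0.3]
gripper_width: 50.2
grasp_force: 0.0
```

```bash
python3 -c "
from h import *
plan(470,241,47,13.7,1)
im,P=cloud('wrist')
cv2.imwrite('pics/w1.png',im[...,::-1]); np.save('w1.npy',P)
handle('wrist',470,241)"
```

```text
pos [470.4 239.4 146.8] yaw 13.2 F [-0.5  0.5 -0.3] w 50.2 t 1.52
{'x': -0.0, 'y': -0.16, 'z': 9.98, 'az': np.float64(-0.54)}
wrist handle 710 [474.7 240.8  78. ] ext [[460.0, 227.0, 72.0], [486.0, 253.0, 82.0]]
```

Request:
send_rows --targets '[{"x":0.3,"y":-0.1,"z":2.5,"ax":0,"ay":0,"az":0,"gripper":-0.18},{"x":0,"y":0,"z":2.5,"ax":0,"ay":0,"az":0,"gripper":-0.18},{"x":0,"y":0,"z":2.5,"ax":0,"ay":0,"az":0,"gripper":-0.18},{"x":0,"y":0,"z":2.5,"ax":0,"ay":0,"az":0,"gripper":-0.18},{"x":0,"y":0,"z":0,"ax":0,"ay":0,"az":0,"gripper":-0.18}]'

```text
clock: 2.03
position: [469.1, 242.2, 43.4]
ee_rot: [0.993, 0.117, -0.004, 0.002]
contact_force: [-0.7, -1.0, -0.2]
gripper_width: 50.4
grasp_force: 0.0
```

Request:
send_rows --targets '[{"x":0,"y":-0.3,"z":0,"ax":0,"ay":0,"az":0,"gripper":-0.18},{"x":0,"y":-0.3,"z":0,"ax":0,"ay":0,"az":0,"gripper":-0.18},{"x":0,"y":-0.2,"z":0,"ax":0,"ay":0,"az":0,"gripper":-0.18},{"x":0,"y":0,"z":0,"ax":0,"ay":0,"az":0,"gripper":-0.18}]'

```text
clock: 2.37
position: [471.2, 252.3, 49.1]
ee_rot: [0.993, 0.117, 0.002, -0.001]
contact_force: [0.6, 0.8, -0.4]
gripper_width: 50.2
grasp_force: 0.0
```

Request:
send_rows --targets '[{"x":0,"y":-0.1,"z":0,"ax":0,"ay":0,"az":0,"gripper":-0.18},{"x":0,"y":-0.1,"z":0,"ax":0,"ay":0,"az":0,"gripper":-0.18},{"x":0,"y":0,"z":0,"ax":0,"ay":0,"az":0,"gripper":-0.18}]'

```text
clock: 2.62
position: [470.2, 252.8, 47.9]
ee_rot: [0.993, 0.117, 0.0, -0.0]
contact_force: [-0.7, -0.6, -0.1]
gripper_width: 50.2
grasp_force: 0.1
```

Request:
send_rows --targets '[{"x":0,"y":-0.1,"z":0,"ax":0,"ay":0,"az":0,"gripper":-0.18},{"x":0,"y":-0.1,"z":0,"ax":0,"ay":0,"az":0,"gripper":-0.18},{"x":0,"y":0,"z":0,"ax":0,"ay":0,"az":0,"gripper":-0.18}]'

```text
clock: 2.87
position: [469.5, 254.5, 47.3]
ee_rot: [0.993, 0.117, -0.0, 0.0]
contact_force: [0.0, -0.5, 1.1]
gripper_width: 50.4
grasp_force: 0.6
```

Request:
send_rows --targets '[{"x":0,"y":-0.1,"z":0,"ax":0,"ay":0,"az":0,"gripper":-0.18},{"x":0,"y":-0.1,"z":0,"ax":0,"ay":0,"az":0,"gripper":-0.18},{"x":0,"y":0,"z":0,"ax":0,"ay":0,"az":0,"gripper":-0.18}]'

```text
clock: 3.12
position: [469.0, 256.5, 47.2]
ee_rot: [0.993, 0.117, -0.0, 0.0]
contact_force: [0.3, -1.0, 1.2]
gripper_width: 50.3
grasp_force: 0.5
```

```bash
python3 -c "
from h import *
handle('wrist',470,241)
s=arm.read_state();print(s['position'],s['contact_force'],s['wrist_torque'],s['grasp_force'])"
```

```text
wrist handle 3650 [474.4 251.   79.5] ext [[451.0, 219.0, 72.0], [488.0, 294.0, 90.0]]
[469.01030957 256.5402446   47.21977287] [ 0.74788819 -0.34074869  0.34411825] [-0.33242956 -0.10263633 -0.0495308 ] 0.5167354771401733
```

Request:
send_rows --targets '[{"x":0,"y":-0.1,"z":0,"ax":0,"ay":0,"az":0,"gripper":-0.18},{"x":0,"y":-0.1,"z":0,"ax":0,"ay":0,"az":0,"gripper":-0.18},{"x":0,"y":0,"z":0,"ax":0,"ay":0,"az":0,"gripper":-0.18}]'

```text
clock: 3.42
position: [468.6, 258.5, 47.3]
ee_rot: [0.993, 0.117, -0.0, 0.0]
contact_force: [-0.0, -1.0, 1.2]
gripper_width: 50.5
grasp_force: 0.6
```

```bash
python3 -c "
from h import *
im,P=cloud('wrist')
cv2.imwrite('pics/w2.png',im[...,::-1])
s=arm.read_state();print(s['position'],s['contact_force'],s['wrist_torque'],s['grasp_force'])"
```

```text
[468.57502278 258.55075848  47.28198007] [ 0.44444795 -0.97088116  1.10841451] [-0.3594291   0.01834665 -0.01005519] 0.5464480631053448
```

View pics/w2.png

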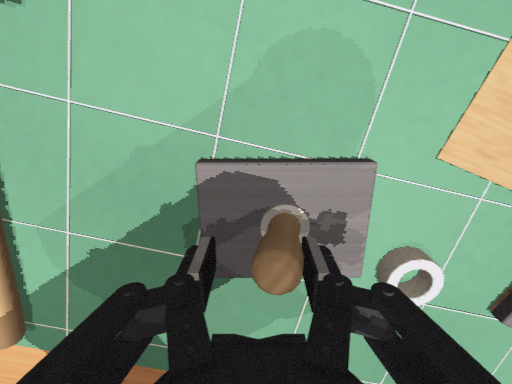

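The right finger (about (312,250)) is pushing the handle. Its top (277,275) is left of its foot (286,222), under a steady force of about 1 N, so this left weight's handle is loose. I'll push slightly further left, then rock it right.

Request:
send_rows --targets '[{"x":0,"y":-0.1,"z":0,"ax":0,"ay":0,"az":0,"gripper":-0.18},{"x":0,"y":-0.1,"z":0,"ax":0,"ay":0,"az":0,"gripper":-0.18},{"x":0,"y":0,"z":0,"ax":0,"ay":0,"az":0,"gripper":-0.18}]'

```text
clock: 3.72
position: [468.1, 259.6, 47.3]
ee_rot: [0.993, 0.117, -0.0, 0.001]
contact_force: [1.8, -3.9, 1.1]
gripper_width: 50.6
grasp_force: 2.3
```

Request:
send_rows --targets '[{"x":0,"y":-0.1,"z":0,"ax":0,"ay":0,"az":0,"gripper":-0.18},{"x":0,"y":0,"z":0,"ax":0,"ay":0,"az":0,"gripper":-0.18},{"x":0,"y":0,"z":0,"ax":0,"ay":0,"az":0,"gripper":-0.18}]'

```text
clock: 3.97
position: [467.8, 260.4, 47.3]
ee_rot: [0.993, 0.117, -0.001, 0.001]
contact_force: [1.4, -5.8, 1.9]
gripper_width: 50.0
grasp_force: 2.7
```

```bash
python3 -c "
from h import *
im,P=cloud('wrist'); np.save('w3.npy',P); cv2.imwrite('w3.png',im[...,::-1])
print(arm.boxes_of('wrist','grip_1'),arm.boxes_of('wrist','weight_1'))
hsv=cv2.cvtColor(im,cv2.COLOR_RGB2HSV)
wood=(hsv[...,1]>80)&(hsv[...,0]<20);u=np.arange(512)
wood[:, :200]=0;wood[:,360:]=0
for lo in (35,50,65,75):
  m=wood&(P[...,2]>lo)&(P[...,2]<lo+8);print(lo,m.sum(),np.round(P[m].mean(0),1),P[m][:,1].min(),P[m][:,1].max())
"
```

```text
[{'rect': [253.8, 214.5, 52.4, 80.6], 'score': 0.57}] [{'rect': [197.7, 158.0, 181.2, 138.7], 'score': 0.92}, {'rect': [495.2, 288.0, 15.8, 39.7], 'score': 0.89}]
35 120 [480.8 244.7  38.9] 234.123553005725 254.91101084534574
50 193 [481.6 248.3  54.3] 234.57325115939332 260.9218789580855
65 532 [479.5 252.1  69.5] 231.88579666748956 285.73901725594044
75 1412 [472.6 250.2  78. ] 226.60204009300534 285.6295401265067
```

The force rose at the stop, so the handle is fully left. Now to the right.

Request:
send_rows --targets '[{"x":0,"y":0.6,"z":0,"ax":0,"ay":0,"az":0,"gripper":-0.18},{"x":0,"y":0.6,"z":0,"ax":0,"ay":0,"az":0,"gripper":-0.18},{"x":0,"y":0.4,"z":0,"ax":0,"ay":0,"az":0,"gripper":-0.18},{"x":0,"y":0.3,"z":0,"ax":0,"ay":0,"az":0,"gripper":-0.18},{"x":0,"y":0.3,"z":0,"ax":0,"ay":0,"az":0,"gripper":-0.18}]'

```text
clock: 4.53
position: [473.2, 239.8, 47.3]
ee_rot: [0.993, 0.116, 0.0, -0.0]
contact_force: [0.1, 0.2, -0.6]
gripper_width: 50.8
grasp_force: 0.1
```

Request:
send_rows --targets '[{"x":0,"y":0.2,"z":0,"ax":0,"ay":0,"az":0,"gripper":-0.18},{"x":0,"y":0.2,"z":0,"ax":0,"ay":0,"az":0,"gripper":-0.18},{"x":0,"y":0.2,"z":0,"ax":0,"ay":0,"az":0,"gripper":-0.18},{"x":0,"y":0.2,"z":0,"ax":0,"ay":0,"az":0,"gripper":-0.18},{"x":0,"y":0.2,"z":0,"ax":0,"ay":0,"az":0,"gripper":-0.18}]'

```text
clock: 4.95
position: [475.6, 230.5, 47.5]
ee_rot: [0.993, 0.117, 0.0, -0.0]
contact_force: [-0.2, 1.1, 0.3]
gripper_width: 50.5
grasp_force: 0.8
```

Request:
send_rows --targets '[{"x":0,"y":0.2,"z":0,"ax":0,"ay":0,"az":0,"gripper":-0.18},{"x":0,"y":0.2,"z":0,"ax":0,"ay":0,"az":0,"gripper":-0.18},{"x":0,"y":0,"z":0,"ax":0,"ay":0,"az":0,"gripper":-0.18}]'

```text
clock: 5.2
position: [476.3, 226.0, 47.3]
ee_rot: [0.993, 0.116, -0.0, 0.0]
contact_force: [0.7, 0.4, 0.4]
gripper_width: 50.5
grasp_force: 0.3
```

Request:
send_rows --targets '[{"x":0,"y":0.1,"z":0,"ax":0,"ay":0,"az":0,"gripper":-0.18},{"x":0,"y":0.1,"z":0,"ax":0,"ay":0,"az":0,"gripper":-0.18},{"x":0,"y":0,"z":0,"ax":0,"ay":0,"az":0,"gripper":-0.18}]'

```text
clock: 5.45
position: [476.7, 224.3, 47.3]
ee_rot: [0.993, 0.117, -0.0, 0.0]
contact_force: [0.3, 0.1, 0.5]
gripper_width: 50.2
grasp_force: 0.5
```

Request:
send_rows --targets '[{"x":0,"y":0.1,"z":0,"ax":0,"ay":0,"az":0,"gripper":-0.18},{"x":0,"y":0.1,"z":0,"ax":0,"ay":0,"az":0,"gripper":-0.18},{"x":0,"y":0,"z":0,"ax":0,"ay":0,"az":0,"gripper":-0.18}]'

```text
clock: 5.7
position: [477.2, 223.1, 47.4]
ee_rot: [0.993, 0.117, 0.0, -0.001]
contact_force: [-1.4, 4.4, 0.1]
gripper_width: 50.8
grasp_force: 2.2
```

Request:
send_rows --targets '[{"x":0,"y":0.1,"z":0,"ax":0,"ay":0,"az":0,"gripper":-0.18},{"x":0,"y":0,"z":0,"ax":0,"ay":0,"az":0,"gripper":-0.18}]'

```text
clock: 5.87
position: [477.6, 222.3, 47.4]
ee_rot: [0.993, 0.117, 0.0, -0.001]
contact_force: [-2.2, 4.9, 0.6]
gripper_width: 50.4
grasp_force: 2.6
```

Right stop reached too. I'll back off, lift, and measure the plate pose from the wrist.

Request:
send_rows --targets '[{"x":0,"y":-0.6,"z":0,"ax":0,"ay":0,"az":0,"gripper":-0.18},{"x":0,"y":-0.5,"z":0,"ax":0,"ay":0,"az":0,"gripper":-0.18},{"x":0,"y":0,"z":-3,"ax":0,"ay":0,"az":0,"gripper":-0.18},{"x":0,"y":0,"z":-4,"ax":0,"ay":0,"az":0,"gripper":-0.18},{"x":0,"y":0,"z":-4,"ax":0,"ay":0,"az":0,"gripper":-0.18}]'

```text
clock: 6.28
position: [473.8, 231.2, 157.3]
ee_rot: [0.993, 0.117, -0.002, 0.002]
contact_force: [1.8, 0.8, 0.5]
gripper_width: 50.4
grasp_force: 0.0
```

Request:
send_rows --targets '[{"x":-3,"y":0,"z":-4,"ax":0,"ay":0,"az":0,"gripper":-0.18},{"x":-4,"y":0,"z":0,"ax":0,"ay":0,"az":0,"gripper":-0.18},{"x":-3,"y":0,"z":0,"ax":0,"ay":0,"az":0,"gripper":-0.18},{"x":0,"y":0,"z":0,"ax":0,"ay":0,"az":0,"gripper":-0.18},{"x":0,"y":0,"z":0,"ax":0,"ay":0,"az":0,"gripper":-0.18}]'

```text
clock: 6.7
position: [381.2, 209.4, 191.1]
ee_rot: [0.993, 0.117, 0.0, 0.0]
contact_force: [-0.2, 0.5, -0.0]
gripper_width: 50.2
grasp_force: 0.0
```

```bash
cat >> h.py <<'E'
def plate(name,x0,y0,r=95):
    im,P=cloud(name); hsv=cv2.cvtColor(im,cv2.COLOR_RGB2HSV); x,y,z=np.moveaxis(P,-1,0)
    near=(abs(x-x0)<r)&(abs(y-y0)<r)
    m=near&(z>14)&(z<26)&(hsv[...,1]<90)
    n,l,st,_=cv2.connectedComponentsWithStats(cv2.morphologyEx(m.astype(np.uint8),cv2.MORPH_OPEN,np.ones((3,3))))
    i=1+st[1:,4].argmax(); c,s,a=cv2.minAreaRect(np.float32(P[l==i][:,:2]))
    yaw=(a+45)%90-45
    print(name,'plate',np.round(c,1),np.round(s,1),'yaw',round(yaw,1),'touches border',(l[[0,-1]]==i).any() or (l[:,[0,-1]]==i).any())
    for lo in (28,40,52,64,75):
        h=near&(z>lo)&(z<lo+10)&(hsv[...,1]>80)
        if h.sum(): print('  handle',lo,h.sum(),np.round(np.nanmean(P[h],0),1))
    return im,P
E
python3 -c "
from h import *
s=arm.read_state();print(np.round(s['position'],1))
im,P=plate('wrist',472,241);cv2.imwrite('pics/w4.png',im[...,::-1])
plate('top',472,241);plate('top',457,-22);plate('top',435,-232)"
```

```text
[381.2 209.4 191.1]
wrist plate [474.4 239.9] [ 88.6 120.2] yaw 13.5 touches border False
  handle 28 15 [469.8 245.9  31.8]
  handle 52 2 [469.  239.3  61.2]
  handle 64 118 [473.2 233.6  71.1]
  handle 75 409 [476.1 231.6  77.6]
top plate [471.2 240.4] [ 89.9 118.8] yaw 13.5 touches border False
  handle 64 7 [465.5 226.   72.2]
  handle 75 39 [472.8 231.   79.4]
top plate [455.1 -22.6] [120.   89.4] yaw -14.4 touches border False
  handle 64 3 [450.2 -30.1  73.2]
  handle 75 45 [454.3 -22.3  80.1]
top plate [ 435.2 -231.2] [119.5  89.7] yaw -12.0 touches border False
  handle 52 1 [ 428.4 -219.5   57.6]
  handle 64 5 [ 433.2 -219.7   69.2]
  handle 75 48 [ 434.6 -230.6   80.3]
```

View pics/w4.png

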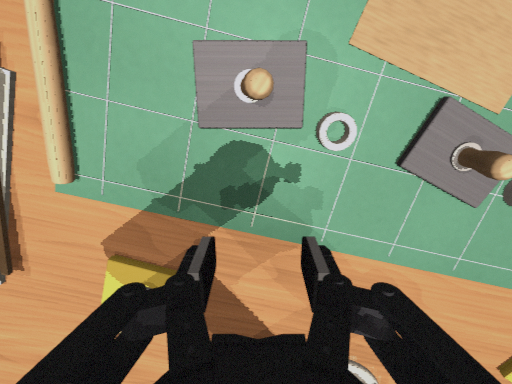

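The plate is at (473,240) with yaw 13.5°. The handle top at (258,83) px leans right of its foot ring at (247,86). Next I'll slide it by pushing on the plate edges: +100 mm along plate x, then about 236 mm to the right along plate y.

```bash
python3 -c "
from h import *
im,P=cloud('wrist')
for u,v in ((206,240),(208,245),(310,240),(306,245)): print(np.round(P[v,u],1))
f=(P[...,2]>120)
v,u=np.nonzero(f); print('lowest finger z by percentile',np.percentile(P[f][:,2],[0,1,5]))
plan(402,223,100,13.5,4)
"
```

```text
[387.1 239.2 201.8]
[387.2 237.2 206.5]
[399.7 183.6 200.7]
[398.9 186.5 205.8]
lowest finger z by percentile [192.59111788 201.85862119 219.19721824]
pos [383.2 210.4 190.3] yaw 13.4 F [-0.  -0.2 -0.1] w 50.4 t 6.95
{'x': 0.53, 'y': -0.2, 'z': 2.26, 'az': np.float64(-0.04)}
{'x': 0.53, 'y': -0.2, 'z': 2.26, 'az': np.float64(-0.04)}
{'x': 0.53, 'y': -0.2, 'z': 2.26, 'az': np.float64(-0.04)}
{'x': 0.53, 'y': -0.2, 'z': 2.26, 'az': np.float64(-0.04)}
```

Request:
send_rows --targets '[{"x":1.0,"y":-0.4,"z":4,"ax":0,"ay":0,"az":0,"gripper":-0.18},{"x":0.8,"y":-0.4,"z":4,"ax":0,"ay":0,"az":0,"gripper":-0.18},{"x":0,"y":0,"z":4,"ax":0,"ay":0,"az":0,"gripper":-0.18},{"x":0,"y":0,"z":3,"ax":0,"ay":0,"az":0,"gripper":-0.18},{"x":0,"y":0,"z":1.5,"ax":0,"ay":0,"az":0,"gripper":-0.18}]'

```text
clock: 7.37
position: [396.9, 220.3, 21.4]
ee_rot: [0.993, 0.116, -0.003, 0.003]
contact_force: [0.3, -0.0, 0.5]
gripper_width: 50.5
grasp_force: 0.0
```

Request:
send_rows --targets '[{"x":0,"y":0,"z":1,"ax":0,"ay":0,"az":0,"gripper":-0.18},{"x":0,"y":0,"z":0.5,"ax":0,"ay":0,"az":0,"gripper":-0.18},{"x":0,"y":0,"z":0.3,"ax":0,"ay":0,"az":0,"gripper":-0.18},{"x":0,"y":0,"z":0,"ax":0,"ay":0,"az":0,"gripper":-0.18},{"x":0,"y":0,"z":0,"ax":0,"ay":0,"az":0,"gripper":-0.18}]'

```text
clock: 7.78
position: [398.7, 222.5, 8.0]
ee_rot: [0.993, 0.117, 0.0, -0.0]
contact_force: [-0.3, -0.3, 0.8]
gripper_width: 50.5
grasp_force: 0.0
```

Request:
send_rows --targets '[{"x":0.7,"y":0,"z":0,"ax":0,"ay":0,"az":0,"gripper":-0.18},{"x":0.6,"y":0,"z":0,"ax":0,"ay":0,"az":0,"gripper":-0.18},{"x":0.3,"y":0,"z":0,"ax":0,"ay":0,"az":0,"gripper":-0.18},{"x":0.3,"y":0,"z":0,"ax":0,"ay":0,"az":0,"gripper":-0.18},{"x":0.3,"y":0,"z":0,"ax":0,"ay":0,"az":0,"gripper":-0.18}]'

```text
clock: 8.2
position: [419.4, 226.9, 7.8]
ee_rot: [0.993, 0.116, -0.001, 0.0]
contact_force: [-7.0, 1.4, 4.0]
gripper_width: 50.1
grasp_force: 3.6
```

Request:
send_rows --targets '[{"x":0.3,"y":0,"z":0,"ax":0,"ay":0,"az":0,"gripper":-0.18},{"x":0.3,"y":0,"z":0,"ax":0,"ay":0,"az":0,"gripper":-0.18},{"x":0.3,"y":0,"z":0,"ax":0,"ay":0,"az":0,"gripper":-0.18},{"x":0.3,"y":0,"z":0,"ax":0,"ay":0,"az":0,"gripper":-0.18},{"x":0.3,"y":0,"z":0,"ax":0,"ay":0,"az":0,"gripper":-0.18}]'

```text
clock: 8.62
position: [430.6, 227.8, 7.1]
ee_rot: [0.993, 0.116, -0.004, 0.003]
contact_force: [-9.2, -1.4, 6.9]
gripper_width: 50.6
grasp_force: 4.6
```

```bash
python3 -c "
from h import *
plate('top',480,240);plate('wrist',480,240)
plan(473-56*.972+97,240-56*.233+23.3,8,13.5,6)"
```

```text
top plate [495.4 206.8] [78.6 45.9] yaw 11.6 touches border False
  handle 40 1 [424.1 198.8  45.4]
  handle 52 1 [475.  224.9  60.9]
  handle 64 10 [462.1 206.6  69.7]
  handle 75 30 [474.8 221.   80.3]
wrist plate [483.  239.9] [ 94. 120.] yaw 13.5 touches border False
  handle 28 330 [474.8 239.8  32.7]
  handle 40 181 [463.8 235.3  44.7]
  handle 52 305 [483.5 238.3  58.3]
  handle 64 1282 [489.6 237.   70.2]
  handle 75 3257 [484.6 233.5  77.9]
pos [431.5 228.2   7.1] yaw 13.3 F [-6.3 -1.6  3.4] w 50.5 t 8.72
{'x': 1.45, 'y': -0.04, 'z': -0.02, 'az': np.float64(-0.03)}
{'x': 1.45, 'y': -0.03, 'z': -0.02, 'az': np.float64(-0.03)}
{'x': 1.45, 'y': -0.03, 'z': -0.02, 'az': np.float64(-0.03)}
{'x': 1.45, 'y': -0.03, 'z': -0.02, 'az': np.float64(-0.03)}
{'x': 1.45, 'y': -0.03, 'z': -0.02, 'az': np.float64(-0.03)}
{'x': 1.45, 'y': -0.03, 'z': -0.02, 'az': np.float64(-0.03)}
```

It slides at about 9 N and stays flat, so I'll continue.

Request:
send_rows --targets '[{"x":0.5,"y":0,"z":0,"ax":0,"ay":0,"az":0,"gripper":-0.18},{"x":0.6,"y":0,"z":0,"ax":0,"ay":0,"az":0,"gripper":-0.18},{"x":0.6,"y":0,"z":0,"ax":0,"ay":0,"az":0,"gripper":-0.18},{"x":0.6,"y":0,"z":0,"ax":0,"ay":0,"az":0,"gripper":-0.18},{"x":0.6,"y":0,"z":0,"ax":0,"ay":0,"az":0,"gripper":-0.18}]'

```text
clock: 9.13
position: [458.9, 234.5, 6.9]
ee_rot: [0.993, 0.116, -0.004, 0.003]
contact_force: [-7.6, -2.1, 5.1]
gripper_width: 49.9
grasp_force: 4.3
```

Request:
send_rows --targets '[{"x":0.6,"y":0,"z":0,"ax":0,"ay":0,"az":0,"gripper":-0.18},{"x":0.6,"y":0,"z":0,"ax":0,"ay":0,"az":0,"gripper":-0.18},{"x":0.6,"y":0,"z":0,"ax":0,"ay":0,"az":0,"gripper":-0.18},{"x":0.6,"y":0,"z":0,"ax":0,"ay":0,"az":0,"gripper":-0.18},{"x":0.6,"y":0,"z":0,"ax":0,"ay":0,"az":0,"gripper":-0.18}]'

```text
clock: 9.55
position: [487.9, 241.5, 6.9]
ee_rot: [0.993, 0.116, -0.005, 0.003]
contact_force: [-8.5, -1.9, 6.0]
gripper_width: 50.4
grasp_force: 4.3
```

Request:
send_rows --targets '[{"x":0.6,"y":0,"z":0,"ax":0,"ay":0,"az":0,"gripper":-0.18},{"x":0.6,"y":0,"z":0,"ax":0,"ay":0,"az":0,"gripper":-0.18},{"x":0.6,"y":0,"z":0,"ax":0,"ay":0,"az":0,"gripper":-0.18},{"x":0.6,"y":0,"z":0,"ax":0,"ay":0,"az":0,"gripper":-0.18},{"x":0.4,"y":0,"z":0,"ax":0,"ay":0,"az":0,"gripper":-0.18}]'

```text
clock: 9.97
position: [515.7, 248.4, 7.0]
ee_rot: [0.993, 0.116, -0.004, 0.002]
contact_force: [-6.7, -1.9, 5.5]
gripper_width: 50.3
grasp_force: 4.1
```

```bash
python3 -c "
from h import *
s=arm.read_state();print(np.round(s['position'],1),np.round(s['contact_force'],1))
plate('wrist',570,262)"
```

```text
[515.7 248.4   7. ] [-6.7 -1.9  5.5]
wrist plate [567.3 260.6] [ 95.8 119.8] yaw 13.4 touches border False
  handle 28 332 [560.2 261.5  32.5]
  handle 40 174 [549.3 259.1  44.7]
  handle 52 285 [569.1 258.7  58.2]
  handle 64 1249 [574.5 257.6  70.1]
  handle 75 3106 [569.8 254.5  77.9]
```

Request:
send_rows --targets '[{"x":-1.5,"y":0,"z":0,"ax":0,"ay":0,"az":0,"gripper":-0.18},{"x":-2.5,"y":0,"z":-1,"ax":0,"ay":0,"az":0,"gripper":-0.18},{"x":0,"y":0,"z":-4,"ax":0,"ay":0,"az":0,"gripper":-0.18},{"x":0,"y":0,"z":-4,"ax":0,"ay":0,"az":0,"gripper":-0.18},{"x":0,"y":0,"z":-4,"ax":0,"ay":0,"az":0,"gripper":-0.18}]'

```text
clock: 10.43
position: [479.2, 241.0, 138.8]
ee_rot: [0.993, 0.117, -0.001, 0.001]
contact_force: [0.6, 1.4, -0.3]
gripper_width: 50.3
grasp_force: 0.0
```

Request:
send_rows --targets '[{"x":0,"y":0,"z":0,"ax":0,"ay":0,"az":7,"gripper":-0.18},{"x":0,"y":0,"z":0,"ax":0,"ay":0,"az":7,"gripper":-0.18},{"x":0,"y":0,"z":0,"ax":0,"ay":0,"az":7,"gripper":-0.18},{"x":0,"y":0,"z":0,"ax":0,"ay":0,"az":7,"gripper":-0.18},{"x":0,"y":0,"z":0,"ax":0,"ay":0,"az":7,"gripper":-0.18}]'

```text
clock: 10.85
position: [479.8, 241.4, 137.8]
ee_rot: [0.982, -0.19, -0.0, -0.0]
contact_force: [0.6, -0.2, 0.6]
gripper_width: 50.9
grasp_force: 0.0
```

Request:
send_rows --targets '[{"x":0,"y":0,"z":0,"ax":0,"ay":0,"az":7,"gripper":-0.18},{"x":0,"y":0,"z":0,"ax":0,"ay":0,"az":7,"gripper":-0.18},{"x":0,"y":0,"z":0,"ax":0,"ay":0,"az":7,"gripper":-0.18},{"x":0,"y":0,"z":0,"ax":0,"ay":0,"az":7,"gripper":-0.18},{"x":0,"y":0,"z":0,"ax":0,"ay":0,"az":7,"gripper":-0.18}]'

```text
clock: 11.27
position: [479.8, 241.5, 137.6]
ee_rot: [0.879, -0.477, -0.0, 0.0]
contact_force: [-0.2, -0.1, -0.1]
gripper_width: 50.3
grasp_force: 0.0
```

Request:
send_rows --targets '[{"x":0,"y":0,"z":0,"ax":0,"ay":0,"az":7,"gripper":-0.18},{"x":0,"y":0,"z":0,"ax":0,"ay":0,"az":7,"gripper":-0.18},{"x":0,"y":0,"z":0,"ax":0,"ay":0,"az":6,"gripper":-0.18},{"x":0,"y":0,"z":0,"ax":0,"ay":0,"az":0,"gripper":-0.18},{"x":0,"y":0,"z":0,"ax":0,"ay":0,"az":0,"gripper":-0.18}]'

```text
clock: 11.68
position: [479.8, 241.5, 137.6]
ee_rot: [0.786, -0.619, -0.0, 0.0]
contact_force: [0.3, -0.1, -0.0]
gripper_width: 50.3
grasp_force: 0.0
```

```bash
python3 -c "
from h import *
plate('wrist',568,261);plate('top',568,261)
plan(546.5,353.5,137,-76.6,5)"
```

```text
wrist plate [569.6 261. ] [ 90.3 118.8] yaw 13.4 touches border False
  handle 28 72 [563.1 254.2  32.6]
  handle 40 44 [562.3 250.5  45. ]
  handle 52 82 [562.4 246.5  58.1]
  handle 64 241 [566.4 244.9  70.3]
  handle 75 349 [570.  251.7  77.5]
top plate [570.5 254. ] [ 90.6 101.5] yaw 13.4 touches border False
  handle 52 2 [560.1 247.4  60.5]
  handle 64 10 [566.  246.7  70.1]
  handle 75 42 [569.1 253.1  79.4]
pos [479.9 241.6 137.6] yaw -76.5 F [ 1.1  0.4 -0.2] w 50.5 t 11.78
{'x': -1.87, 'y': -1.82, 'z': 0.01, 'az': np.float64(0.02)}
{'x': -1.87, 'y': -1.82, 'z': 0.01, 'az': np.float64(0.02)}
{'x': -1.87, 'y': -1.82, 'z': 0.01, 'az': np.float64(0.02)}
{'x': -1.87, 'y': -1.82, 'z': 0.01, 'az': np.float64(0.02)}
{'x': -1.87, 'y': -1.82, 'z': 0.01, 'az': np.float64(0.02)}
```

Request:
send_rows --targets '[{"x":-1.9,"y":-1.8,"z":0,"ax":0,"ay":0,"az":0,"gripper":-0.18},{"x":-1.9,"y":-1.8,"z":0,"ax":0,"ay":0,"az":0,"gripper":-0.18},{"x":-1.9,"y":-1.8,"z":0,"ax":0,"ay":0,"az":0,"gripper":-0.18},{"x":-1.9,"y":-1.8,"z":0,"ax":0,"ay":0,"az":0,"gripper":-0.18},{"x":-1.9,"y":-1.9,"z":0,"ax":0,"ay":0,"az":0,"gripper":-0.18}]'

```text
clock: 12.2
position: [546.8, 356.0, 137.6]
ee_rot: [0.785, -0.619, -0.0, 0.0]
contact_force: [-0.3, 1.2, 0.9]
gripper_width: 50.2
grasp_force: 0.0
```

Request:
send_rows --targets '[{"x":0,"y":0,"z":4,"ax":0,"ay":0,"az":0,"gripper":-0.18},{"x":0,"y":0,"z":4,"ax":0,"ay":0,"az":0,"gripper":-0.18},{"x":0,"y":0,"z":3,"ax":0,"ay":0,"az":0,"gripper":-0.18},{"x":0,"y":0,"z":1.5,"ax":0,"ay":0,"az":0,"gripper":-0.18},{"x":0,"y":0,"z":0.5,"ax":0,"ay":0,"az":0,"gripper":-0.18}]'

```text
clock: 12.62
position: [544.5, 353.3, 3.4]
ee_rot: [0.785, -0.619, -0.001, 0.004]
contact_force: [-0.6, 0.5, -0.4]
gripper_width: 50.7
grasp_force: 0.0
```

Request:
send_rows --targets '[{"x":0.3,"y":0,"z":0,"ax":0,"ay":0,"az":0,"gripper":-0.18},{"x":0.3,"y":0,"z":0,"ax":0,"ay":0,"az":0,"gripper":-0.18},{"x":0.3,"y":0,"z":0,"ax":0,"ay":0,"az":0,"gripper":-0.18},{"x":0,"y":0,"z":0,"ax":0,"ay":0,"az":0,"gripper":-0.18}]'

```text
clock: 12.95
position: [549.4, 346.4, 9.6]
ee_rot: [0.785, -0.62, 0.0, -0.002]
contact_force: [0.2, 0.5, -0.5]
gripper_width: 50.2
grasp_force: 0.0
```

```bash
python3 -c "
from h import *
plan(624.8-71*.232,33.6+71*.973,7.5,-76.6,10)"
```

```text
pos [549.4 346.4   9.6] yaw -76.6 F [ 0.2  0.5 -0.5] w 50.2 t 12.95
{'x': 2.51, 'y': -0.01, 'z': 0.02, 'az': np.float64(-0.0)}
{'x': 2.51, 'y': -0.01, 'z': 0.02, 'az': np.float64(-0.0)}
{'x': 2.51, 'y': -0.01, 'z': 0.02, 'az': np.float64(-0.0)}
{'x': 2.51, 'y': -0.01, 'z': 0.02, 'az': np.float64(-0.0)}
{'x': 2.51, 'y': -0.01, 'z': 0.02, 'az': np.float64(-0.0)}
{'x': 2.51, 'y': -0.01, 'z': 0.02, 'az': np.float64(-0.0)}
{'x': 2.51, 'y': -0.01, 'z': 0.02, 'az': np.float64(-0.0)}
{'x': 2.51, 'y': -0.01, 'z': 0.02, 'az': np.float64(-0.0)}
{'x': 2.51, 'y': -0.01, 'z': 0.02, 'az': np.float64(-0.0)}
{'x': 2.51, 'y': -0.01, 'z': 0.02, 'az': np.float64(-0.0)}
```

Request:
send_rows --targets '[{"x":0.4,"y":0,"z":0,"ax":0,"ay":0,"az":0,"gripper":-0.18},{"x":0.4,"y":0,"z":0,"ax":0,"ay":0,"az":0,"gripper":-0.18},{"x":0.4,"y":0,"z":0,"ax":0,"ay":0,"az":0,"gripper":-0.18},{"x":0.4,"y":0,"z":0,"ax":0,"ay":0,"az":0,"gripper":-0.18},{"x":0.4,"y":0,"z":0,"ax":0,"ay":0,"az":0,"gripper":-0.18}]'

```text
clock: 13.37
position: [553.5, 328.0, 8.1]
ee_rot: [0.785, -0.62, -0.0, -0.002]
contact_force: [-1.3, 5.1, 0.1]
gripper_width: 50.4
grasp_force: 2.6
```

Request:
send_rows --targets '[{"x":0.4,"y":0,"z":0,"ax":0,"ay":0,"az":0,"gripper":-0.18},{"x":0.5,"y":0,"z":0,"ax":0,"ay":0,"az":0,"gripper":-0.18},{"x":0.6,"y":0,"z":0,"ax":0,"ay":0,"az":0,"gripper":-0.18},{"x":0.7,"y":0,"z":0,"ax":0,"ay":0,"az":0,"gripper":-0.18},{"x":0.8,"y":0,"z":0,"ax":0,"ay":0,"az":0,"gripper":-0.18}]'

```text
clock: 13.78
position: [560.7, 299.4, 8.1]
ee_rot: [0.785, -0.619, -0.0, -0.002]
contact_force: [-0.5, 4.8, 1.0]
gripper_width: 50.4
grasp_force: 2.6
```

```bash
python3 -c "
from h import *
plate('wrist',575,240)
plan(624.8-71*.232,33.6+71*.973,7.5,-76.6,1)"
```

```text
wrist plate [577.4 233.1] [ 90.7 117.5] yaw 13.4 touches border True
  handle 28 126 [561.9 295.2  33.7]
  handle 40 133 [561.2 295.2  44.1]
  handle 52 98 [560.  285.4  57.9]
  handle 64 769 [577.1 229.9  71.9]
  handle 75 2934 [578.1 228.9  77.7]
pos [560.6 297.3   8. ] yaw -76.6 F [0.9 1.7 0.6] w 50.2 t 13.83
{'x': 20.04, 'y': -0.14, 'z': 0.05, 'az': np.float64(-0.02)}
```

Request:
send_rows --targets '[{"x":0.8,"y":0,"z":0,"ax":0,"ay":0,"az":0,"gripper":-0.18},{"x":0.8,"y":0,"z":0,"ax":0,"ay":0,"az":0,"gripper":-0.18},{"x":0.8,"y":0,"z":0,"ax":0,"ay":0,"az":0,"gripper":-0.18},{"x":0.8,"y":0,"z":0,"ax":0,"ay":0,"az":0,"gripper":-0.18},{"x":0.8,"y":0,"z":0,"ax":0,"ay":0,"az":0,"gripper":-0.18}]'

```text
clock: 14.25
position: [570.0, 260.1, 8.0]
ee_rot: [0.785, -0.62, 0.0, -0.002]
contact_force: [-0.5, 5.7, 0.5]
gripper_width: 50.4
grasp_force: 2.7
```

Request:
send_rows --targets '[{"x":0.8,"y":0,"z":0,"ax":0,"ay":0,"az":0,"gripper":-0.18},{"x":0.8,"y":0,"z":0,"ax":0,"ay":0,"az":0,"gripper":-0.18},{"x":0.8,"y":0,"z":0,"ax":0,"ay":0,"az":0,"gripper":-0.18},{"x":0.8,"y":0,"z":0,"ax":0,"ay":0,"az":0,"gripper":-0.18},{"x":0.8,"y":0,"z":0,"ax":0,"ay":0,"az":0,"gripper":-0.18}]'

```text
clock: 14.67
position: [579.2, 221.0, 8.0]
ee_rot: [0.785, -0.62, 0.0, -0.001]
contact_force: [-1.9, 5.1, 0.1]
gripper_width: 50.2
grasp_force: 2.7
```

Request:
send_rows --targets '[{"x":0.8,"y":0,"z":0,"ax":0,"ay":0,"az":0,"gripper":-0.18},{"x":0.8,"y":0,"z":0,"ax":0,"ay":0,"az":0,"gripper":-0.18},{"x":0.8,"y":0,"z":0,"ax":0,"ay":0,"az":0,"gripper":-0.18},{"x":0.8,"y":0,"z":0,"ax":0,"ay":0,"az":0,"gripper":-0.18},{"x":0.8,"y":0,"z":0,"ax":0,"ay":0,"az":0,"gripper":-0.18}]'

```text
clock: 15.08
position: [588.4, 182.0, 8.0]
ee_rot: [0.785, -0.62, 0.0, -0.001]
contact_force: [-1.3, 5.3, 0.2]
gripper_width: 50.4
grasp_force: 2.8
```

```bash
python3 -c "
from h import *
plate('wrist',605,110)
plan(624.8-71*.232,33.6+71*.973,7.5,-76.6,1)"
```

```text
wrist plate [605.6 116.1] [ 90.5 117.5] yaw 13.6 touches border True
  handle 28 149 [585.  176.3  33. ]
  handle 40 121 [588.6 178.1  44.2]
  handle 52 119 [586.6 167.6  58. ]
  handle 64 826 [604.4 117.6  71.6]
  handle 75 3056 [605.5 113.6  77.8]
pos [588.3 180.2   7.9] yaw -76.6 F [0.2 0.7 0.3] w 50.6 t 15.13
{'x': 8.01, 'y': -0.16, 'z': 0.04, 'az': np.float64(-0.04)}
```

Request:
send_rows --targets '[{"x":0.6,"y":0,"z":0,"ax":0,"ay":0,"az":0,"gripper":-0.18},{"x":0.8,"y":0,"z":0,"ax":0,"ay":0,"az":0,"gripper":-0.18},{"x":0.8,"y":0,"z":0,"ax":0,"ay":0,"az":0,"gripper":-0.18},{"x":0.8,"y":0,"z":0,"ax":0,"ay":0,"az":0,"gripper":-0.18},{"x":0.8,"y":0,"z":0,"ax":0,"ay":0,"az":0,"gripper":-0.18}]'

```text
clock: 15.55
position: [597.0, 145.0, 7.9]
ee_rot: [0.785, -0.62, 0.0, -0.001]
contact_force: [-1.8, 5.6, 0.5]
gripper_width: 50.0
grasp_force: 2.8
```

Request:
send_rows --targets '[{"x":0.8,"y":0,"z":0,"ax":0,"ay":0,"az":0,"gripper":-0.18},{"x":0.8,"y":0,"z":0,"ax":0,"ay":0,"az":0,"gripper":-0.18},{"x":0.8,"y":0,"z":0,"ax":0,"ay":0,"az":0,"gripper":-0.18},{"x":0.8,"y":0,"z":0,"ax":0,"ay":0,"az":0,"gripper":-0.18},{"x":0.6,"y":0,"z":0,"ax":0,"ay":0,"az":0,"gripper":-0.18}]'

```text
clock: 15.97
position: [605.7, 107.7, 7.9]
ee_rot: [0.785, -0.62, 0.0, -0.001]
contact_force: [-1.3, 6.0, 1.4]
gripper_width: 50.5
grasp_force: 3.0
```

Request:
send_rows --targets '[{"x":0.3,"y":0,"z":0,"ax":0,"ay":0,"az":0,"gripper":-0.18},{"x":0.3,"y":0,"z":0,"ax":0,"ay":0,"az":0,"gripper":-0.18},{"x":0,"y":0,"z":0,"ax":0,"ay":0,"az":0,"gripper":-0.18}]'

```text
clock: 16.22
position: [607.1, 101.4, 7.9]
ee_rot: [0.785, -0.62, 0.0, -0.0]
contact_force: [-0.0, 2.9, 0.5]
gripper_width: 50.5
grasp_force: 1.5
```

Request:
send_rows --targets '[{"x":-0.8,"y":0,"z":0,"ax":0,"ay":0,"az":0,"gripper":-0.18},{"x":-2.5,"y":0,"z":0,"ax":0,"ay":0,"az":0,"gripper":-0.18},{"x":-3,"y":0,"z":-2,"ax":0,"ay":0,"az":0,"gripper":-0.18},{"x":-3,"y":0,"z":-3,"ax":0,"ay":0,"az":0,"gripper":-0.18},{"x":-3,"y":0,"z":-3,"ax":0,"ay":0,"az":0,"gripper":-0.18}]'

```text
clock: 16.63
position: [576.9, 220.0, 86.1]
ee_rot: [0.785, -0.62, -0.0, 0.003]
contact_force: [-0.1, 0.2, 0.6]
gripper_width: 50.6
grasp_force: 0.0
```

Request:
send_rows --targets '[{"x":-3,"y":0,"z":-3,"ax":0,"ay":0,"az":0,"gripper":-0.18},{"x":-3,"y":0,"z":-3,"ax":0,"ay":0,"az":0,"gripper":-0.18},{"x":-3,"y":0,"z":-3,"ax":0,"ay":0,"az":0,"gripper":-0.18},{"x":-3,"y":0,"z":-3,"ax":0,"ay":0,"az":0,"gripper":-0.18},{"x":0,"y":0,"z":0,"ax":0,"ay":0,"az":0,"gripper":-0.18}]'

```text
clock: 17.05
position: [552.8, 340.5, 211.6]
ee_rot: [0.787, -0.618, 0.002, -0.006]
contact_force: [0.5, -0.9, 1.1]
gripper_width: 50.3
grasp_force: 0.0
```

```bash
python3 -c "
from h import *
im,P=plate('wrist',625,34);plate('top',625,34);plate('top',457,-22);plate('top',435,-232)
im,_=arm.get_image('top');cv2.imwrite('pics/top9.png',cv2.resize(im[100:260,90:420,::-1],(800,388)))
s=arm.read_state();print(np.round(s['position']))"
```

```text
Traceback (most recent call last):
  File "h.py", line 30, in plate
    i=1+st[1:,4].argmax(); c,s,a=cv2.minAreaRect(np.float32(P[l==i][:,:2]))
        ~~~~~~~~~~~~~~~^^
ValueError: attempt to get argmax of an empty sequence
```

```bash
python3 -c "
from h import *
plate('top',625,34);plate('top',457,-22);plate('top',435,-232)
im,_=arm.get_image('top');cv2.imwrite('pics/top9.png',cv2.resize(im[100:260,90:420,::-1],(800,388)))"
```

```text
top plate [624.4  33.4] [ 89.8 118.9] yaw 13.2 touches border False
  handle 40 3 [616.2  32.8  40.6]
  handle 52 2 [614.7  32.7  56.7]
  handle 64 10 [618.3  26.   69.3]
  handle 75 42 [625.5  24.8  79.6]
top plate [455.6 -22.9] [119.8  89.1] yaw -14.4 touches border False
  handle 64 4 [450.9 -22.5  70.8]
  handle 75 43 [454.3 -22.4  80.3]
top plate [ 434.8 -230.7] [119.3  88.9] yaw -12.5 touches border False
  handle 52 1 [ 428.7 -220.1   54. ]
  handle 64 7 [ 434.9 -227.3   70. ]
  handle 75 45 [ 434.7 -230.3   80.1]
```

View pics/top9.png

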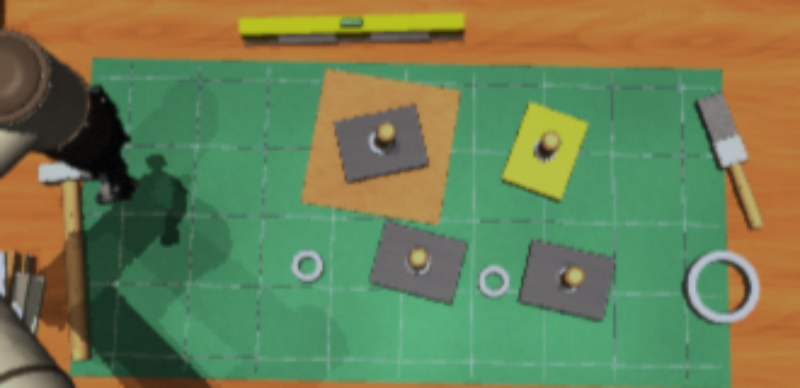

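The weight sits at (381,145) px in the middle of the sheet, within about 1 mm, with its handle leaning about 9 mm to the right. The two sound weights and everything else are where they were, so I'm handing in.

```bash
python3 -c "
from bench import arm
print(arm.job_done())"
```

```text
the job is handed in; nothing more can be done
None
```

The left weight has the loose handle; it now sits at the middle of the brown sheet with the handle leaning about 9 mm right, and the job is handed in. I never rocked the other two handles, because the left one, tested first, gave way under about 1 N.

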